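Find the step block among the instrument cases

ROBOT

A 7-joint arm with a two-finger parallel gripper is mounted at the origin on the work surface. World frame = base frame: x ahead of the robot, y to its left, z up, the work surface at z = 0. Lengths are in m, angles in rad, forces in N, time in s.
With the tool pointing down it reaches from about 0.4 to 0.85 m from the base axis. Payload 4.5 kg.
Tool frame: the origin (TCP) lies midway between the tips of the shut fingers; the grasp point (between the pads) lies 19 mm behind it; z points along the fingers, y is the line along which they close (so a half turn about z gives the same grasp; the last joint's range is limited). The gripper opens to 88 mm and grips with 3 to 60 N. Pads are 18 mm wide; open, the fingers measure 123 mm over their backs; the gripper's body (75 mm by 187 mm) begins 45 mm behind the grasp point.
Start: joints at [1.309, 0.689, -0.195, 1.565, 0.157, 0.902, -0.215], TCP at [0.182, -0.598, 0.206] pointing down, gripper open.
Joint ranges: [-3.01, 3.01], [-0.46, 2.08], [-1.47, 1.51], [0.13, 2.56], [-1, 4.14], [0.04, 2.09], [-2.66, 2.66]. Speed limits (rad/s): [2.57, 2.57, 3.14, 3.14, 3.14, 3.14, 3.14].

INTERFACE

Orientations are given as a unit quaternion [x, y, z, w].
In Python, from plant import r gives the robot as it stands.
- The arm moves only by the tool carry_out, never from a script. Its argument "plan" is a list of rows, each an object with "rot": the turn, a rotation vector about the tool's x, y, z in rad, a list of three; "xyz": the shift along the tool's x, y, z in m, a list of three; "grip": the closure in counts, from 0 (fully open) to 255 (shut). In form: [{"rot": [wx, wy, wz], "xyz": [dx, dy, dz], "grip": grip}, ...]. A call has 1 to 8 rows; each row is the pose to reach, as a shift and turn from the pose commanded when the call began, along the tool's axes at that moment; what a row does not reach only later rows make up. A row lasts 1/12 s, in which the tool goes at most 41.7 mm and 7.16 degrees, less where a joint would pass 70% of its speed; a pose out of reach is approached as far as the arm can. A call with a gripper value outside its range is refused whole. The fingers move at their own pace and stop on an object; "squeeze" is the grip in N (left out, the last holds). Time passes only in rows, so rows that repeat a pose let the fingers close. It gives the time, the measured TCP pose, the force, the opening and the grip force at its end, in the units of the state.
- r.get_state(): the state, without advancing time (a new reading comes with each control period).
- r.snapshot(name): name is "scene" or "side" or "wrist"; returns the picture (480x640x3 uint8, red, green, blue); there is no depth.
- r.camera_params(name): a dict with "fx", "fy", "cx", "cy" (pixels), "position" and "attitude" of the camera in the world; the wrist camera has in their place "hand_eye" (4x4, takes a point from camera to tool coordinates, whose origin is the TCP and whose axes are the flange's). Camera axes: x right, y down, z forward; pixel columns grow to the right and rows downward; lengths in m; the calibration is good to about 2 mm. A picture is of the moment at which its call begins: read the wrist's pose just before it. camera_params takes no time and is no camera call.
- r.finish_job(): hands the job in; it is judged then, once.
The state is a dict: "clock": time; "q": joint angles; "qd": joint speeds; "joint_torque": joint torques, N m; "tool_pos": TCP position; "eef_rot": TCP orientation; "contact_force": force on the tool from outside, world axes, zero at the start; "moment": the same for the moment, N m; "opening": opening from 0.0 (shut) to 1.0 (fully open); "finger_force": force on a finger pad.
Only numpy, scipy, OpenCV 4.12 (cv2) and the standard library are available. Lean on these libraries where they do the work, as an engineer would, in place of code of your own. Each camera call takes 0.05 s, during which the arm holds its last target. There are 200 camera calls.

TASK

The steel staircase-shaped calibration block for the thickness meter is in one of the three closed sloping cases: open the cases one after another until you find it, take it out and lay it flat, on its underside, in the shallow steel tray without dropping it. Leave the other steel parts in their cases and do not knock over any of the glassware or bottles; opened lids may stay open.

Things in the scene. Friction and masses are not known exactly. Their poses are not given: they have to be found in the camera images.
- case_a: one of three identical grey plastic instrument cases fixed on dark steel sloping stands (the others alike); origin under the middle of the stand, on the bench; z up, x horizontal towards the higher (hinge) end, y across. The case, 130 long x 120 wide x 46 deep outside, 5 mm walls and floor, slopes upward along +x at 25 degrees: its low end faces the robot's side; the middle of its underside is 45 mm above the origin. Inner space 120 x 110 mm, 41 deep.
- lid_a (a joint): lid of case_a: 0 shut, grows as it is raised, stop at 2.1 rad; at 2.1 it stands about upright. The stiff hinge holds the lid wherever it is left; about 2 to 3 N at the handle moves it.
- lid_a_handle (a point): middle of the steel pull bar on that lid: a round bar 11 mm thick and about 65 long on two posts, its middle 45 mm clear between them, parallel to the hinge (case y), 35 mm above the lid's face, 30 mm from the lid's low free edge; the lid is 8 mm thick, 130 long, 120 wide
- lid_a_hinge (a point): middle of that lid's hinge line, at the high end of the case; the line runs along case y. The handle is about 109 mm from it
- box_a_in (a point): middle of the case's sloping inner floor; this point's frame z is square to the slope, x points up the slope, y across
- case_b: one of three identical grey plastic instrument cases fixed on dark steel sloping stands (the others alike); origin under the middle of the stand, on the bench; z up, x horizontal towards the higher (hinge) end, y across. The case, 130 long x 120 wide x 46 deep outside, 5 mm walls and floor, slopes upward along +x at 25 degrees: its low end faces the robot's side; the middle of its underside is 45 mm above the origin. Inner space 120 x 110 mm, 41 deep.
- lid_b (a joint): lid of case_b: 0 shut, grows as it is raised, stop at 2.1 rad; at 2.1 it stands about upright. The stiff hinge holds the lid wherever it is left; about 2 to 3 N at the handle moves it.
- lid_b_handle (a point): middle of the steel pull bar on that lid: a round bar 11 mm thick and about 65 long on two posts, its middle 45 mm clear between them, parallel to the hinge (case y), 35 mm above the lid's face, 30 mm from the lid's low free edge; the lid is 8 mm thick, 130 long, 120 wide
- lid_b_hinge (a point): middle of that lid's hinge line, at the high end of the case; the line runs along case y. The handle is about 109 mm from it
- box_b_in (a point): middle of the case's sloping inner floor; this point's frame z is square to the slope, x points up the slope, y across
- case_c: one of three identical grey plastic instrument cases fixed on dark steel sloping stands (the others alike); origin under the middle of the stand, on the bench; z up, x horizontal towards the higher (hinge) end, y across. The case, 130 long x 120 wide x 46 deep outside, 5 mm walls and floor, slopes upward along +x at 25 degrees: its low end faces the robot's side; the middle of its underside is 45 mm above the origin. Inner space 120 x 110 mm, 41 deep.
- lid_c (a joint): lid of case_c: 0 shut, grows as it is raised, stop at 2.1 rad; at 2.1 it stands about upright. The stiff hinge holds the lid wherever it is left; about 2 to 3 N at the handle moves it.
- lid_c_handle (a point): middle of the steel pull bar on that lid: a round bar 11 mm thick and about 65 long on two posts, its middle 45 mm clear between them, parallel to the hinge (case y), 35 mm above the lid's face, 30 mm from the lid's low free edge; the lid is 8 mm thick, 130 long, 120 wide
- lid_c_hinge (a point): middle of that lid's hinge line, at the high end of the case; the line runs along case y. The handle is about 109 mm from it
- box_c_in (a point): middle of the case's sloping inner floor; this point's frame z is square to the slope, x points up the slope, y across
- step_block: the wanted part: plain steel step block (staircase) 88 long x 32 wide, four steps of 22 mm, 30, 24, 18 and 12 mm high from its -x end to its +x end, about 0.42 kg. Origin in the middle of its flat underside, x along its length, z up from the underside; it lies flat on the sloping floor of one of the cases, tall end towards the low end of the case within about 0.2 rad; the lids hide it until opened
- disc_block: a plain steel disc, 64 across, 22 thick, about 0.4 kg, in another case; origin at the middle of its underside
- bar_block: a plain flat steel bar 85 x 40 x 18, about 0.4 kg, in another case; origin at the middle of its underside
- tray: shallow stainless steel open tray, fixed, 190 (x) x 150 (y), 18 high, 4 mm walls; origin under its middle, z up
- tray_in (a point): middle of the tray's inner floor, axes as the tray's
- brown_bottle: brown glass bottle, 74 across, 190 high, standing behind the cases; origin under its middle, z up
- white_bottle: white plastic bottle, 66 across, 170 high, standing behind the cases; origin under its middle, z up
- beaker: open glass beaker, 72 across, 90 high, standing behind the tray; origin under its middle, z up
- jar: glass jar with black lid, 64 across, 80 high, on the robot's side of the cases; origin under its middle, z up
There are look-alikes about, which are no part of the job. What is shaped like the case_c but turquoise is not meant.

How it is judged:
On the way:
1. the case that holds the step block is opened (lid raised more than 1.1 rad) with the block still in it (((distance between step_block and box_a_in below 0.06 m and value of joint lid_a above 1.1 rad) or (distance between step_block and box_b_in below 0.06 m and value of joint lid_b above 1.1 rad) or (distance between step_block and box_c_in below 0.06 m and value of joint lid_c above 1.1 rad))), for 0.2 s.
At the end, for the whole second after the job is handed in: The step block rests in the tray, flat on its underside (within 0.1 rad, underside under 6 mm above the tray floor, its middle within 85 mm in x and 65 mm in y of the tray's middle); disc and bar are still in cases (within 60 mm of the middle of a case floor). Lids may be open or shut (x of step_block in the frame of tray_in between -0.085 and 0.085 m and y of step_block in the frame of tray_in between -0.065 and 0.065 m and z of step_block in the frame of tray_in below 0.006 m and angle between step_block's own z axis and vertical below 0.1 rad and linear speed of step_block below 0.02 m/s and (distance between disc_block and box_a_in below 0.06 m or distance between disc_block and box_b_in below 0.06 m or distance between disc_block and box_c_in below 0.06 m) and (distance between bar_block and box_a_in below 0.06 m or distance between bar_block and box_b_in below 0.06 m or distance between bar_block and box_c_in below 0.06 m)); the robot touches nothing.
It fails at once if the step block is dropped: moves faster than 0.7 m/s while no finger touches it (contact force between step_block and the fingers below 0.05 N and linear speed of step_block above 0.7 m/s).
It fails at once if the brown bottle is knocked over (tipped more than 0.6 rad) (angle between brown_bottle's own z axis and vertical above 0.6 rad).
It fails at once if the white bottle is knocked over (tipped more than 0.6 rad) (angle between white_bottle's own z axis and vertical above 0.6 rad).
It fails at once if the beaker is knocked over (tipped more than 0.6 rad) (angle between beaker's own z axis and vertical above 0.6 rad).
It fails at once if the jar is knocked over (tipped more than 0.6 rad) (angle between jar's own z axis and vertical above 0.6 rad).
It also fails if it takes over 72 s, if anything falls off the work surface, if the arm or the gripper's body presses on something with over 40 N, if the wrist force passes 120 N, or if a joint passes its speed limit or range.

## Working session

There is one attempt and no reset: what is moved stays moved. The work goes in short steps, Python scripts to look and compute and a tool call to move; the robot and the scene stay as the last step left them, time stands still between calls to the robot, and variables do not carry over. Pictures are saved under pics/ and viewed, at most 10 in all, crops included, and the job is handed in when it is done.

Besides the shell and the picture viewer there is one more tool, called after "Emit:" as name([rows], argument=value, ...), one row to a line, values as JSON. carry_out: Moves the arm, as the interface text tells. Its arguments: {"type":"object","properties":{"plan":{"type":"array"},"squeeze":{"type":"number"}},"required":["plan"]}

```bash
ls; mkdir -p pics; python3 - <<'E'
from plant import r
import cv2
for n in ("scene","side"):
    cv2.imwrite(f"pics/{n}0.png",r.snapshot(n)[:,:,::-1]); print(n,r.camera_params(n))
s=r.get_state(); print(s); print(r.camera_params("wrist"))
E
```

```text
pics
scene {'fx': 484.0758424609883, 'fy': 484.0758424609883, 'cx': 315.13377735899763, 'cy': 232.13026078587907, 'position': array([ 1.21906128, -0.90618146,  0.92466047]), 'attitude': array([ 0.83845977,  0.29018446, -0.15804359, -0.43335946])}
side {'fx': 488.7908223392015, 'fy': 488.7908223392015, 'cx': 322.39227086124686, 'cy': 238.76663000803217, 'position': array([0.1039271 , 0.98800544, 1.02802692]), 'attitude': array([-0.17982226,  0.89288135, -0.40562663,  0.07677159])}
{'clock': 0.1, 'q': array([ 1.30878331,  0.6899417 , -0.19449535,  1.56618904,  0.15728967,
        0.90251033, -0.21507966]), 'qd': array([ 0.0004086 , -0.00245417,  0.00108045, -0.00122937,  0.0002963 ,
       -0.00117035,  0.0007646 ]), 'joint_torque': array([-2.63718815e-03, -5.28501070e+01, -1.27142854e+00, -1.53837579e+01,
       -5.26161713e-02,  1.99605747e-03,  5.41054271e-05]), 'tool_pos': array([ 0.18196656, -0.59729149,  0.20497729]), 'eef_rot': array([ 9.89076636e-01,  1.47399863e-01, -1.83238225e-04, -8.09784926e-04]), 'contact_force': array([-0.32126341, -1.27960429,  0.30491522]), 'moment': array([-0.08376848,  0.00494846,  0.03671057]), 'finger_force': 0.0, 'opening': 0.9978772119876402}
{'fx': 411.18513479934484, 'fy': 411.18513479934484, 'cx': 325.9190631932421, 'cy': 236.7211808979014, 'hand_eye': array([[ 2.06523303e-04, -9.48225829e-01, -3.17596811e-01,
         8.36199628e-02],
       [ 9.99999582e-01, -8.70437710e-05,  9.10148836e-04,
        -8.35033408e-04],
       [-8.90671459e-04, -3.17596867e-01,  9.48225415e-01,
        -1.78220394e-01],
       [ 0.00000000e+00,  0.00000000e+00,  0.00000000e+00,
         1.00000000e+00]])}
```

View pics/scene0.png

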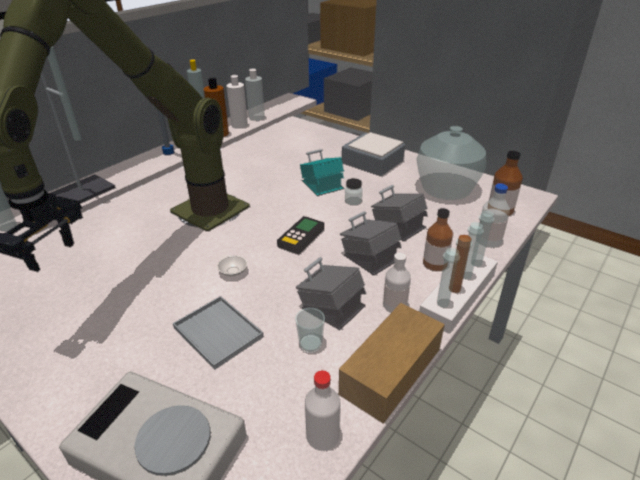

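View pics/side0.png

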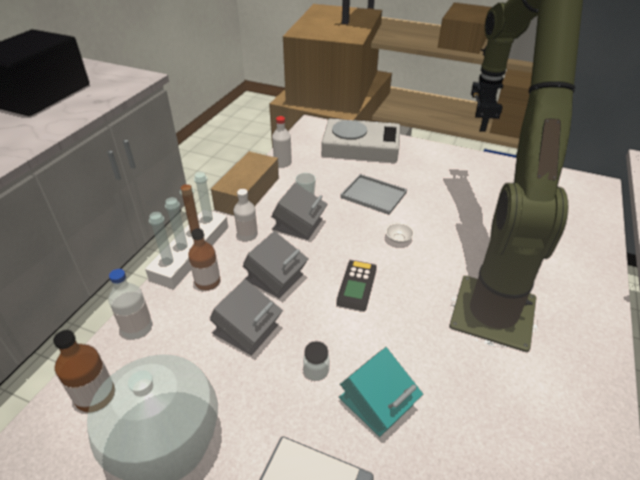

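```bash
python3 - <<'E'
import cv2,numpy as np
a=cv2.imread("pics/scene0.png")[150:330,294:430];b=cv2.imread("pics/side0.png")[180:360,206:336]
f=lambda i:cv2.resize(i,None,fx=3,fy=3,interpolation=cv2.INTER_CUBIC)
cv2.imwrite("pics/c1.png",cv2.convertScaleAbs(np.hstack([f(a),f(b)]),alpha=1.5))
E
```

```text
(no output)
```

View pics/c1.png

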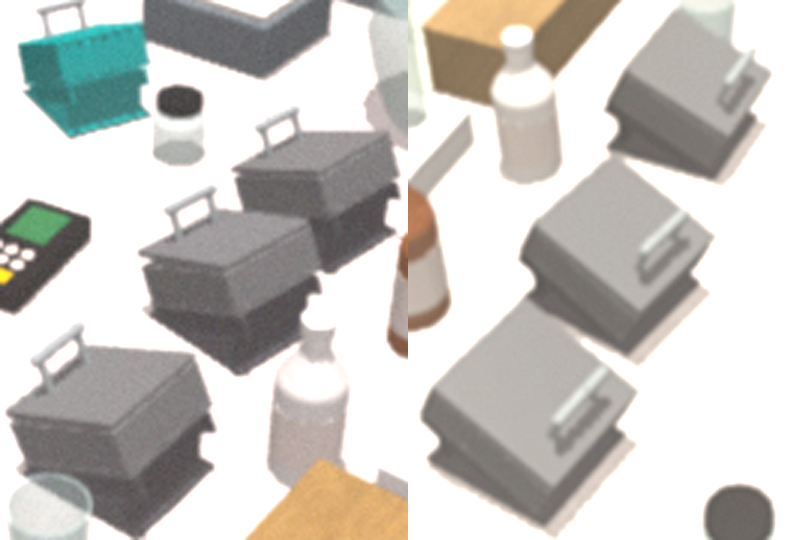

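```bash
cat > h.py <<'E'
import numpy as np
from plant import r
from scipy.spatial.transform import Rotation as R
from scipy.optimize import least_squares
def cam(n):
    p=r.camera_params(n); return p,R.from_quat(p['attitude']).as_matrix(),np.array(p['position'])
C={n:cam(n) for n in("scene","side")}
def proj(n,P):
    p,M,t=C[n]; c=(np.atleast_2d(P)-t)@M
    return np.c_[p['fx']*c[:,0]/c[:,2]+p['cx'],p['fy']*c[:,1]/c[:,2]+p['cy']]
def ray(n,uv,z):
    p,M,t=C[n]; d=M@np.array([(uv[0]-p['cx'])/p['fx'],(uv[1]-p['cy'])/p['fy'],1]); return t+d*(z-t[2])/d[2]
c25,s25=np.cos(np.radians(25)),np.sin(np.radians(25))
def case_pt(x,y,yaw,P):  # P in slope frame (u,v,n), from middle of underside
    P=np.atleast_2d(P); L=np.c_[P[:,0]*c25-P[:,2]*s25,P[:,1],P[:,0]*s25+P[:,2]*c25+.045]
    return R.from_euler('z',yaw).apply(L)+[x,y,0]
def wcam():
    s=r.get_state(); p=r.camera_params("wrist"); T=np.eye(4); T[:3,:3]=R.from_quat(s['eef_rot']).as_matrix(); T[:3,3]=s['tool_pos']
    H=T@np.array(p['hand_eye']); C["wrist"]=(p,H[:3,:3],H[:3,3]); return s
def rel(pos,Rm,s=None):  # shift/turn in current tool axes
    s=s or r.get_state(); A=R.from_quat(s['eef_rot']); return A.inv().apply(np.array(pos)-s['tool_pos']).round(4),(A.inv()*R.from_matrix(Rm)).as_rotvec().round(3)
E
python3 - <<'E'
from h import *
M=np.array([[-65,-60,54],[65,-60,54],[65,60,54],[-65,60,54],[-35,-32.5,89],[-35,32.5,89]])/1e3
sc=[[(14,410),(113,426),(192,353),(75,346),(38,358),(82,331)],[(143,250),(234,267),(315,215),(205,208),(170,210),(213,193)],[(237,175),(325,185),(390,135),(292,130),(260,128),(297,113)]]
sd=[[(768,75),(683,12),(612,90),(708,137),(752,55),(730,90)],[(712,237),(613,160),(530,235),(632,308),(684,217),(643,252)],[(635,390),(528,300),(427,395),(550,475),(602,378),(555,425)]]
for a,b in zip(sc,sd):
    a=np.array(a)/3+[294,150]; b=(np.array(b)-[408,0])/3+[206,180]
    f=lambda q:np.r_[proj("scene",case_pt(*q,M))-a,proj("side",case_pt(*q,M))-b].ravel()
    s=least_squares(f,[.7,-.2,0],loss='soft_l1'); print(s.x.round(4)); print(f(s.x).reshape(-1,2).round(1).tolist())
    print('handle',case_pt(*s.x,[-.035,0,.089]).round(3),'hinge',case_pt(*s.x,[.065,0,.046]).round(3))
print([ray("scene",p,.018).round(3).tolist() for p in[(218,299),(262,331),(219,364),(174,326)]])
for n,p in dict(brown=(438,265),white=(396,307),beaker=(311,347),jar=(353,201)).items(): print(n,ray("scene",p,0).round(3))
for n,p in dict(brown=(205,283),white=(246,236),jar=(316,373)).items(): print(n,ray("side",p,0).round(3))
E
```

```text
[ 0.6493 -0.1285 -0.0202]
[[-2.3, 0.5], [-0.4, -1.6], [1.6, -1.3], [5.6, -0.4], [-0.5, 1.6], [0.5, -1.4], [1.0, 0.1], [-3.9, -1.5], [2.5, -7.1], [5.5, 1.1], [-0.5, -0.6], [-1.8, -0.7]]
handle [[ 0.58  -0.127  0.111]] hinge [[ 0.689 -0.129  0.114]]
[ 0.6121  0.1211 -0.1382]
[[-0.9, 2.9], [-1.0, -1.3], [-1.3, -0.5], [4.6, 1.5], [-0.3, 2.2], [-0.2, -0.4], [-0.6, 0.8], [-2.8, -2.1], [-0.7, -2.4], [2.5, 3.6], [-0.6, 0.1], [-0.0, 2.7]]
handle [[0.543 0.131 0.111]] hinge [[0.651 0.116 0.114]]
[ 0.5948  0.3183 -0.1198]
[[-1.5, -1.0], [-0.7, -5.3], [0.2, -2.6], [2.6, 0.7], [-0.1, 1.4], [-0.2, -0.7], [-0.1, 0.2], [-4.0, -1.3], [-0.2, -1.9], [0.9, 5.3], [-0.2, -2.0], [0.1, 0.3]]
handle [[0.526 0.327 0.111]] hinge [[0.634 0.314 0.114]]
[[0.391, -0.315, 0.018], [0.569, -0.326, 0.018], [0.561, -0.465, 0.018], [0.378, -0.453, 0.018]]
brown [0.789 0.207 0.   ]
white [ 0.783 -0.027  0.   ]
beaker [ 0.689 -0.279  0.   ]
jar [0.374 0.355 0.   ]
brown [0.782 0.213 0.   ]
white [ 0.776 -0.015  0.   ]
jar [0.37  0.364 0.   ]
```

```bash
cat >> h.py <<'E'
def down(yaw): # tool z down, tool x at world angle yaw
    return (R.from_euler('z',yaw)*R.from_euler('x',np.pi)).as_matrix()
E
python3 -c "
from h import *
print(rel([.575,-.127,.26],down(np.pi/2-.02)))"
```

```text
(array([ 0.5131, -0.3353, -0.0545]), array([-2.000e-03, -1.000e-03, -1.255e+00]))
```

Emit:
carry_out([
  {"rot": [0, 0, -0.3], "xyz": [0.128, -0.084, -0.03], "grip": 153},
  {"rot": [0, 0, -1.255], "xyz": [0.513, -0.335, -0.055], "grip": 153},
  {"rot": [0, 0, -1.255], "xyz": [0.513, -0.335, -0.055], "grip": 153},
  {"rot": [0, 0, -1.255], "xyz": [0.513, -0.335, -0.055], "grip": 153},
  {"rot": [0, 0, -1.255], "xyz": [0.513, -0.335, -0.055], "grip": 153},
  {"rot": [0, 0, -1.255], "xyz": [0.513, -0.335, -0.055], "grip": 153},
  {"rot": [0, 0, -1.255], "xyz": [0.513, -0.335, -0.055], "grip": 153},
  {"rot": [0, 0, -1.255], "xyz": [0.513, -0.335, -0.055], "grip": 153},
], squeeze=10)

```text
clock: 0.77
tool_pos: [0.3955, -0.3417, 0.2377]
eef_rot: [0.796, 0.606, -0.0, -0.0]
contact_force: [0.7, -1.2, -0.7]
opening: 0.421
finger_force: 0.0
```

```bash
python3 -c "
from h import *
print(r.get_state()['q'].round(2),rel([.575,-.127,.26],down(np.pi/2-.02)))"
```

```text
[ 0.93  0.54 -0.49  1.82  0.33  0.86  0.02] (array([ 0.2547,  0.116 , -0.0224]), array([-0.001,  0.   , -0.249]))
```

Emit:
carry_out([
  {"rot": [0, 0, -0.249], "xyz": [0.255, 0.116, -0.022], "grip": 153},
  {"rot": [0, 0, -0.249], "xyz": [0.255, 0.116, -0.022], "grip": 153},
  {"rot": [0, 0, -0.249], "xyz": [0.255, 0.116, -0.022], "grip": 153},
  {"rot": [0, 0, -0.249], "xyz": [0.255, 0.116, -0.022], "grip": 153},
  {"rot": [0, 0, -0.249], "xyz": [0.255, 0.116, -0.022], "grip": 153},
  {"rot": [0, 0, -0.249], "xyz": [0.255, 0.116, -0.022], "grip": 153},
  {"rot": [0, 0, -0.249], "xyz": [0.255, 0.116, -0.022], "grip": 153},
  {"rot": [0, 0, -0.249], "xyz": [0.255, 0.116, -0.022], "grip": 153},
])

```text
clock: 1.43
tool_pos: [0.5801, -0.1207, 0.2602]
eef_rot: [0.713, 0.702, 0.004, -0.001]
contact_force: [-0.7, 1.4, 0.5]
opening: 0.398
finger_force: 0.0
```

```bash
python3 -c "
from h import *
import cv2
s=wcam(); cv2.imwrite('pics/w1.png',r.snapshot('wrist')[:,:,::-1]); print(s['tool_pos'])
M=np.array([[-65,-60,54],[65,-60,54],[65,60,54],[-65,60,54],[-35,-32.5,89],[-35,32.5,89]])/1e3
print(proj('wrist',case_pt(.6493,-.1285,-.02,M)).round(0).tolist())
np.savez('w1.npz',q=s['eef_rot'],p=s['tool_pos'])"
```

```text
[ 0.58014073 -0.12066777  0.26024909]
[[311.0, 263.0], [448.0, 287.0], [464.0, 143.0], [310.0, 136.0], [324.0, 252.0], [324.0, 176.0]]
```

View pics/w1.png

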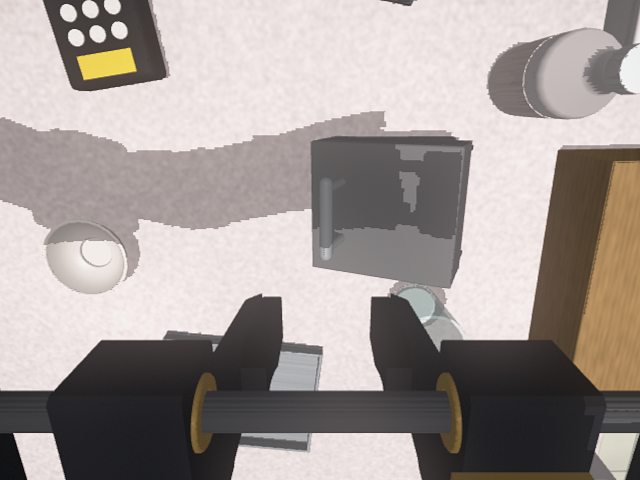

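```bash
python3 -c "
from h import *
s=r.get_state();print(s['tool_pos'],s['qd'].round(3))
print(rel([.5815,-.129,.098],down(np.pi/2-.02)))"
```

```text
[ 0.57766959 -0.12489374  0.25960297] [ 0.069 -0.013  0.067  0.047  0.022  0.01   0.015]
(array([-0.0045,  0.0037,  0.1616]), array([ 0.001, -0.003,  0.001]))
```

Emit:
carry_out([
  {"rot": [0, 0, 0], "xyz": [-0.0025, 0.0055, 0.03], "grip": 153},
  {"rot": [0, 0, 0], "xyz": [-0.0025, 0.0055, 0.07], "grip": 153},
  {"rot": [0, 0, 0], "xyz": [-0.0025, 0.0055, 0.11], "grip": 153},
  {"rot": [0, 0, 0], "xyz": [-0.0025, 0.0055, 0.145], "grip": 153},
  {"rot": [0, 0, 0], "xyz": [-0.0025, 0.0055, 0.162], "grip": 153},
  {"rot": [0, 0, 0], "xyz": [-0.0025, 0.0055, 0.162], "grip": 153},
  {"rot": [0, 0, 0], "xyz": [-0.0025, 0.0055, 0.162], "grip": 255},
  {"rot": [0, 0, 0], "xyz": [-0.0025, 0.0055, 0.162], "grip": 255},
], squeeze=15)

```text
clock: 2.15
tool_pos: [0.5819, -0.1331, 0.0989]
eef_rot: [0.717, 0.697, 0.0, 0.001]
contact_force: [0.0, -0.2, 1.0]
opening: 0.274
finger_force: 0.0
```

Emit:
carry_out([
  {"rot": [0, 0, 0], "xyz": [0, 0, 0], "grip": 255},
  {"rot": [0, 0, 0], "xyz": [0, 0, 0], "grip": 255},
])

```text
clock: 2.32
tool_pos: [0.5823, -0.1326, 0.0993]
eef_rot: [0.716, 0.698, 0.001, 0.001]
contact_force: [0.1, -0.9, 0.3]
opening: 0.123
finger_force: 0.0
```

Emit:
carry_out([
  {"rot": [0, 0, 0], "xyz": [0, 0, -0.005], "grip": 255},
  {"rot": [0, 0, 0], "xyz": [0, 0.0016, -0.0217], "grip": 255},
  {"rot": [0, 0, 0], "xyz": [0, 0.0075, -0.0426], "grip": 255},
  {"rot": [0, 0, 0], "xyz": [0, 0.0174, -0.062], "grip": 255},
  {"rot": [0, 0, 0], "xyz": [0, 0.031, -0.079], "grip": 255},
  {"rot": [0, 0, 0], "xyz": [0, 0.0477, -0.093], "grip": 255},
  {"rot": [0, 0, 0], "xyz": [0, 0.0668, -0.1034], "grip": 255},
  {"rot": [0, 0, 0], "xyz": [0, 0.0823, -0.1085], "grip": 255},
])

```text
clock: 2.98
tool_pos: [0.6657, -0.1344, 0.2095]
eef_rot: [0.716, 0.698, 0.002, 0.002]
contact_force: [0.1, 0.5, -0.8]
opening: 0.005
finger_force: 0.0
```

```bash
python3 -c "
from h import *
import cv2
cv2.imwrite('pics/w2.png',np.hstack([r.snapshot('side')[160:400,200:460,::-1],r.snapshot('wrist')[60:300,180:560,::-1]]))
M=np.array([[-35,-32.5,89],[-35,32.5,89]])/1e3
d=np.load('w1.npz');"
```

```text
(no output)
```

View pics/w2.png

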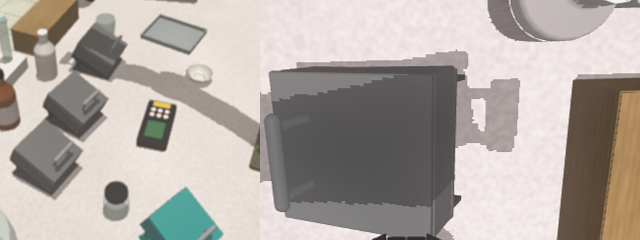

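```bash
python3 -c "
from h import *
s=wcam(); print(s['tool_pos'],s['opening'],s['clock'])
q=(.651,-.130,-.02)
for f in np.arange(0,2,.2):
    def pt(u,v,n):
        a=u-.065;b=n-.046;c,d=np.cos(f),np.sin(f)
        return case_pt(*q,[.065+a*c+b*d,v,.046-a*d+b*c])[0]
    print(round(f,1),proj('wrist',[pt(-.035,-.0325,.089),pt(-.035,.0325,.089),pt(-.065,-.06,.054),pt(-.065,.06,.054)]).round().tolist())
"
```

```text
[ 0.6664398  -0.13379403  0.20831752] 0.004148107285457439 3.0833
0.0 [[207.0, 264.0], [198.0, 175.0], [210.0, 275.0], [194.0, 128.0]]
0.2 [[201.0, 277.0], [190.0, 181.0], [192.0, 287.0], [174.0, 131.0]]
0.4 [[201.0, 290.0], [189.0, 188.0], [179.0, 303.0], [156.0, 134.0]]
0.6 [[208.0, 305.0], [196.0, 195.0], [171.0, 321.0], [145.0, 137.0]]
0.8 [[225.0, 320.0], [214.0, 202.0], [170.0, 342.0], [141.0, 141.0]]
1.0 [[251.0, 334.0], [242.0, 210.0], [180.0, 364.0], [149.0, 146.0]]
1.2 [[287.0, 345.0], [282.0, 215.0], [201.0, 387.0], [171.0, 151.0]]
1.4 [[330.0, 352.0], [330.0, 219.0], [235.0, 408.0], [211.0, 155.0]]
1.6 [[377.0, 355.0], [382.0, 220.0], [281.0, 425.0], [268.0, 159.0]]
1.8 [[422.0, 352.0], [433.0, 218.0], [338.0, 435.0], [339.0, 161.0]]
```

Emit:
carry_out([
  {"rot": [0, 0, 0], "xyz": [0.003, -0.042, 0], "grip": 150},
  {"rot": [0, 0, 0], "xyz": [0.003, -0.083, 0], "grip": 150},
  {"rot": [0, 0, 0], "xyz": [0.003, -0.084, 0.02], "grip": 150},
  {"rot": [0, 0, 0], "xyz": [0.003, -0.084, 0.055], "grip": 150},
  {"rot": [0, 0, 0], "xyz": [0.003, -0.084, 0.09], "grip": 150},
  {"rot": [0, 0, 0], "xyz": [0.003, -0.084, 0.114], "grip": 150},
  {"rot": [0, 0, 0], "xyz": [0.003, -0.084, 0.114], "grip": 150},
  {"rot": [0, 0, 0], "xyz": [0.003, -0.084, 0.114], "grip": 255},
], squeeze=30)

```text
clock: 3.75
tool_pos: [0.5781, -0.1291, 0.0918]
eef_rot: [0.716, 0.698, -0.001, -0.001]
contact_force: [1.0, 0.2, 0.9]
opening: 0.359
finger_force: 0.0
```

Emit:
carry_out([
  {"rot": [0, 0, 0], "xyz": [0, 0, 0], "grip": 255},
  {"rot": [0, 0, 0], "xyz": [0, 0, 0], "grip": 255},
  {"rot": [0, 0, 0], "xyz": [0, 0, 0], "grip": 255},
  {"rot": [0, 0, 0], "xyz": [0, 0, 0], "grip": 255},
])

```text
clock: 4.08
tool_pos: [0.5805, -0.1293, 0.0935]
eef_rot: [0.716, 0.698, 0.001, 0.001]
contact_force: [0.4, 0.4, -0.1]
opening: 0.057
finger_force: 0.0
```

```bash
python3 -c "
from h import *
import cv2
f=lambda i:cv2.convertScaleAbs(cv2.resize(i[:,:,::-1],None,fx=3,fy=3,interpolation=cv2.INTER_CUBIC),alpha=1.5)
s=wcam();print(s['opening'],s['finger_force'])
cv2.imwrite('pics/w3.png',np.hstack([cv2.resize(r.snapshot('wrist')[100:400,180:480,::-1],(450,450)),f(r.snapshot('scene')[220:370,270:386])]))"
```

```text
0.0572087108820885 0.0
```

View pics/w3.png

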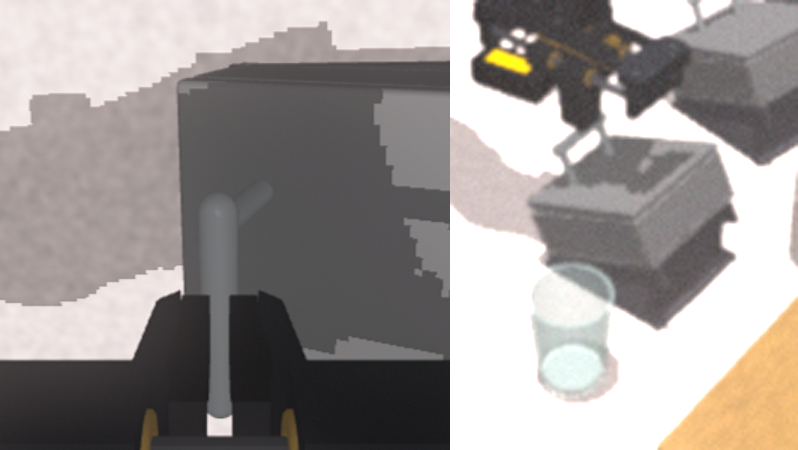

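Emit:
carry_out([
  {"rot": [0, 0, 0], "xyz": [0, 0, 0], "grip": 255},
  {"rot": [0, 0, 0], "xyz": [0, 0, 0], "grip": 255},
])

```text
clock: 4.35
tool_pos: [0.5797, -0.1292, 0.0923]
eef_rot: [0.716, 0.698, 0.0, 0.0]
contact_force: [-0.5, -0.1, -0.5]
opening: 0.006
finger_force: 0.0
```

```bash
python3 -c "
from h import *
s=wcam();p,M,t=C['wrist'];print(t,s['q'].round(2))
for z in(.09,.1,.11,.12,.13,.14,.15):
  P=np.array([[.581,-.0965,z],[.581,-.1615,z],[.581,-.129,z]]);print(z,proj('wrist',P).round().tolist(),proj('scene',P).round().tolist())
print(proj('wrist',[s['tool_pos'],s['tool_pos']+[0,0,.019],s['tool_pos']+[0,0,.06]]).round())"
```

```text
[ 0.58215977 -0.0452535   0.27050409] [ 0.38  0.83 -0.43  1.75  0.51  0.68 -0.35]
0.09 [[326.0, 217.0], [329.0, 341.0], [328.0, 282.0]] [[322.0, 265.0], [306.0, 278.0], [314.0, 271.0]]
0.1 [[326.0, 223.0], [329.0, 352.0], [328.0, 291.0]] [[322.0, 262.0], [306.0, 275.0], [314.0, 269.0]]
0.11 [[326.0, 230.0], [330.0, 365.0], [328.0, 302.0]] [[321.0, 260.0], [306.0, 272.0], [314.0, 266.0]]
0.12 [[326.0, 238.0], [330.0, 379.0], [328.0, 313.0]] [[321.0, 257.0], [306.0, 269.0], [314.0, 263.0]]
0.13 [[326.0, 247.0], [330.0, 395.0], [328.0, 326.0]] [[321.0, 254.0], [306.0, 266.0], [314.0, 260.0]]
0.14 [[326.0, 257.0], [330.0, 412.0], [328.0, 340.0]] [[321.0, 251.0], [306.0, 263.0], [314.0, 257.0]]
0.15 [[326.0, 269.0], [331.0, 432.0], [328.0, 356.0]] [[321.0, 248.0], [306.0, 260.0], [314.0, 254.0]]
[[325. 285.]
 [325. 303.]
 [325. 361.]]
```

```bash
python3 -c "
from h import *
import cv2
p=np.array([.182,-.5973,.205])
q=np.array([.29,-.956,0])*.05
for d in(0,.02,.03,.04):print(d,proj('scene',[p+[0,0,d],p+[0,0,d]+q,p+[0,0,d]-q]).round().tolist())
a=cv2.imread('pics/scene0.png')[190:290,0:110]
i=r.snapshot('wrist')[:,:,::-1][180:430,200:460]
cv2.imwrite('pics/w4.png',np.hstack([cv2.resize(a,(440,400),interpolation=3),cv2.resize(i,(360,400))]))"
```

```text
0 [[58.0, 268.0], [41.0, 281.0], [74.0, 256.0]]
0.02 [[55.0, 262.0], [38.0, 275.0], [71.0, 250.0]]
0.03 [[54.0, 258.0], [37.0, 271.0], [70.0, 246.0]]
0.04 [[53.0, 255.0], [35.0, 268.0], [69.0, 243.0]]
```

View pics/w4.png

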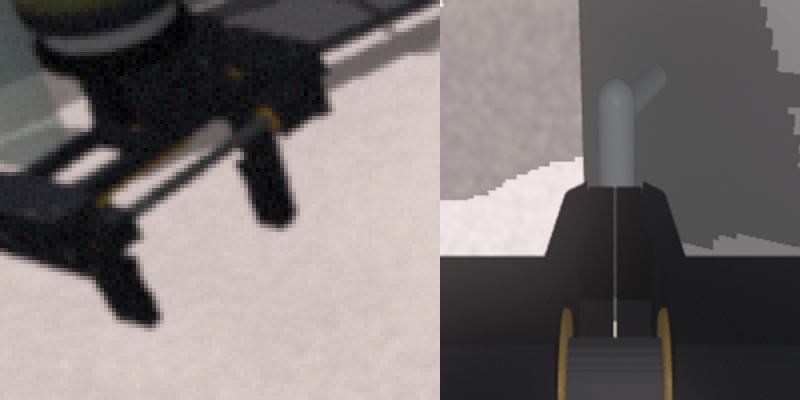

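Emit:
carry_out([
  {"rot": [0, 0, 0], "xyz": [0, 0.001, -0.02], "grip": 145},
  {"rot": [0, 0, 0], "xyz": [0, 0.001, -0.02], "grip": 145},
  {"rot": [0, 0, 0], "xyz": [0, 0.001, -0.02], "grip": 145},
  {"rot": [0, 0, 0], "xyz": [0, 0.001, -0.02], "grip": 145},
  {"rot": [0, 0, 0], "xyz": [0, 0.001, -0.02], "grip": 145},
  {"rot": [0, 0, 0], "xyz": [0, 0.001, 0.01], "grip": 145},
  {"rot": [0, 0, 0], "xyz": [0, 0.001, 0.027], "grip": 145},
  {"rot": [0, 0, 0], "xyz": [0, 0.001, 0.027], "grip": 145},
], squeeze=25)

```text
clock: 5.07
tool_pos: [0.5774, -0.1291, 0.0614]
eef_rot: [0.716, 0.698, -0.002, -0.003]
contact_force: [-0.3, -0.3, -0.4]
opening: 0.431
finger_force: 0.0
```

Emit:
carry_out([
  {"rot": [0, 0, 0], "xyz": [0, 0, 0], "grip": 255},
  {"rot": [0, 0, 0], "xyz": [0, 0, 0], "grip": 255},
  {"rot": [0, 0, 0], "xyz": [0, 0, 0], "grip": 255},
  {"rot": [0, 0, 0], "xyz": [0, 0, 0], "grip": 255},
  {"rot": [0, 0, 0], "xyz": [0, 0, 0], "grip": 255},
  {"rot": [0, 0, 0], "xyz": [0, 0, 0], "grip": 255},
])

```text
clock: 5.57
tool_pos: [0.5804, -0.1292, 0.0656]
eef_rot: [0.716, 0.698, -0.0, 0.0]
contact_force: [-1.2, 0.5, 0.6]
opening: 0.115
finger_force: 24.9
```

Gripped (the real fingertips sit about 30 mm behind the reported TCP). Arc now.

Emit:
carry_out([
  {"rot": [0, 0, 0], "xyz": [0, 0, -0.005], "grip": 255},
  {"rot": [0, 0, 0], "xyz": [0, 0.0016, -0.0217], "grip": 255},
  {"rot": [0, 0, 0], "xyz": [0, 0.0075, -0.0426], "grip": 255},
  {"rot": [0, 0, 0], "xyz": [0, 0.0174, -0.062], "grip": 255},
  {"rot": [0, 0, 0], "xyz": [0, 0.031, -0.079], "grip": 255},
  {"rot": [0, 0, 0], "xyz": [0, 0.0477, -0.093], "grip": 255},
  {"rot": [0, 0, 0], "xyz": [0, 0.0668, -0.1034], "grip": 255},
  {"rot": [0, 0, 0], "xyz": [0, 0.0823, -0.1085], "grip": 255},
])

```text
clock: 6.23
tool_pos: [0.6623, -0.1308, 0.176]
eef_rot: [0.716, 0.698, -0.001, -0.001]
contact_force: [-3.3, 0.4, 0.9]
opening: 0.115
finger_force: 25.0
```

Emit:
carry_out([
  {"rot": [0, 0, 0], "xyz": [0, 0.0161, -0.0028], "grip": 255},
  {"rot": [0, 0, 0], "xyz": [0, 0.0324, -0.0032], "grip": 255},
  {"rot": [0, 0, 0], "xyz": [0, 0.0486, -0.0011], "grip": 255},
  {"rot": [0, 0, 0], "xyz": [0, 0.0643, 0.0034], "grip": 255},
  {"rot": [0, 0, 0], "xyz": [0, 0.0643, 0.0034], "grip": 200},
  {"rot": [0, 0, 0], "xyz": [0, 0.0643, 0.0034], "grip": 200},
  {"rot": [0, 0, 0], "xyz": [0, 0.0643, -0.03], "grip": 200},
  {"rot": [0, 0, 0], "xyz": [0, 0.0643, -0.07], "grip": 200},
])

```text
clock: 6.9
tool_pos: [0.7237, -0.1335, 0.2409]
eef_rot: [0.716, 0.698, -0.003, -0.003]
contact_force: [0.5, 0.1, 0.1]
opening: 0.211
finger_force: 0.0
```

```bash
python3 -c "
from h import *
print(rel([.575,-.13,.3],down(np.pi/2-.02)))
print('next b',rel([.543,.131,.25],down(np.pi/2-.138)))"
```

```text
(array([-0.0003, -0.1493, -0.0578]), array([-0.009,  0.   , -0.005]))
next b (array([ 0.2598, -0.1875, -0.0076]), array([-0.009,  0.001,  0.113]))
```

Emit:
carry_out([
  {"rot": [0, 0, 0], "xyz": [0, -0.03, -0.03], "grip": 110},
  {"rot": [0, 0, 0], "xyz": [0, -0.06, -0.04], "grip": 110},
  {"rot": [0, 0, 0], "xyz": [0, -0.1, -0.04], "grip": 110},
  {"rot": [0, 0, 0], "xyz": [0, -0.14, -0.04], "grip": 110},
  {"rot": [0, 0, 0], "xyz": [0, -0.15, -0.04], "grip": 110},
  {"rot": [0, 0, 0], "xyz": [0, -0.15, -0.04], "grip": 110},
  {"rot": [0, 0, 0], "xyz": [0, -0.15, -0.04], "grip": 110},
])

```text
clock: 7.48
tool_pos: [0.5767, -0.1297, 0.2847]
eef_rot: [0.716, 0.698, 0.0, 0.001]
contact_force: [-0.2, -0.5, 0.4]
opening: 0.567
finger_force: 0.0
```

```bash
python3 -c "
from h import *
import cv2
s=wcam(); i=r.snapshot('wrist')
np.savez('wa.npz',q=s['eef_rot'],p=s['tool_pos']); cv2.imwrite('pics/wa_full.png',i[:,:,::-1])
q=(.651,-.130,-.02)
c=proj('wrist',case_pt(*q,np.array([[-60,-55,5],[60,-55,5],[60,55,5],[-60,55,5],[0,0,5]])/1e3)).round();print(s['tool_pos'],c.tolist())
a,b=c.min(0).astype(int)-40,c.max(0).astype(int)+40; a=a.clip(0); print(a)
k=i[a[1]:b[1],a[0]:b[0],::-1]; print(k.shape); k=cv2.convertScaleAbs(cv2.resize(k,None,fx=2,fy=2,interpolation=2),alpha=1.8)
cv2.imwrite('pics/wa.png',k)"
```

```text
[ 0.57668332 -0.12971868  0.28469313] [[341.0, 228.0], [452.0, 242.0], [463.0, 129.0], [342.0, 126.0], [396.0, 184.0]]
[301  86]
(196, 202, 3)
```

View pics/wa.png

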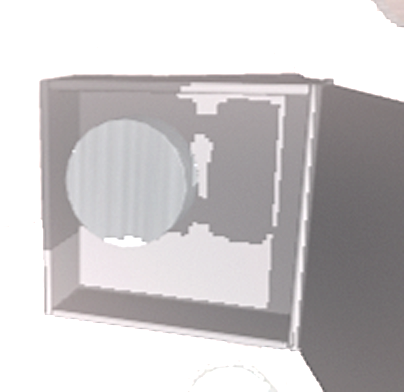

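```bash
python3 -c "
from h import *
print(rel([.543,.130,.15],down(np.pi/2-.138)))"
```

```text
(array([ 0.2585, -0.042 ,  0.1342]), array([0.002, 0.   , 0.111]))
```

Emit:
carry_out([
  {"rot": [0, 0, 0.05], "xyz": [0.04, -0.007, 0.0], "grip": 145},
  {"rot": [0, 0, 0.111], "xyz": [0.08, -0.014, 0.01], "grip": 145},
  {"rot": [0, 0, 0.111], "xyz": [0.12, -0.02, 0.02], "grip": 145},
  {"rot": [0, 0, 0.111], "xyz": [0.16, -0.028, 0.03], "grip": 145},
  {"rot": [0, 0, 0.111], "xyz": [0.197, -0.035, 0.05], "grip": 145},
  {"rot": [0, 0, 0.111], "xyz": [0.232, -0.042, 0.07], "grip": 145},
  {"rot": [0, 0, 0.111], "xyz": [0.2585, -0.042, 0.1], "grip": 145},
  {"rot": [0, 0, 0.111], "xyz": [0.2585, -0.042, 0.134], "grip": 145},
])

```text
clock: 8.2
tool_pos: [0.5437, 0.1412, 0.1501]
eef_rot: [0.751, 0.661, 0.005, -0.002]
contact_force: [1.6, 0.8, 0.4]
opening: 0.428
finger_force: 0.0
```

```bash
python3 - <<'E'
from h import *
import cv2
r.snapshot('side');s=wcam(); i=r.snapshot('wrist')
print(s['tool_pos'],rel([.543,.130,.0655],down(np.pi/2-.138)))
q=(.612,.120,-.138)
print(proj('wrist',case_pt(*q,np.array([[-35,-32.5,89],[-35,32.5,89],[-35,20,89]])/1e3)).round())
g=cv2.cvtColor(i,cv2.COLOR_RGB2GRAY)
c=proj('wrist',case_pt(*q,np.array([[-35,18,89]])/1e3)).round().astype(int)[0];print(c,g[c[1]-6:c[1]+7:6,c[0]-50:c[0]+50:3].tolist())
cv2.imwrite('pics/wb0.png',i[:,:,::-1])
E
```

```text
[0.53927951 0.13482742 0.14294639] (array([-0.0007,  0.0044,  0.0797]), array([-0.008,  0.003,  0.005]))
[[333. 320.]
 [335. 211.]
 [335. 233.]]
[334 237] [[156, 159, 158, 164, 163, 158, 158, 153, 154, 159, 86, 89, 89, 88, 89, 91, 107, 113, 117, 119, 113, 106, 86, 85, 84, 85, 85, 85, 83, 84, 84, 84, 83, 83], [160, 160, 158, 156, 156, 158, 163, 159, 158, 161, 87, 86, 87, 87, 87, 94, 108, 113, 118, 116, 112, 105, 83, 84, 85, 84, 85, 84, 84, 84, 84, 84, 84, 82], [159, 159, 157, 156, 158, 157, 156, 160, 162, 148, 89, 89, 87, 88, 88, 97, 109, 114, 117, 116, 109, 103, 84, 85, 85, 86, 84, 85, 84, 83, 84, 84, 83, 83]]
```

Emit:
carry_out([
  {"rot": [0, 0, 0], "xyz": [-0.002, 0.004, 0], "grip": 145},
  {"rot": [0, 0, 0], "xyz": [-0.002, 0.004, 0.03], "grip": 145},
  {"rot": [0, 0, 0], "xyz": [-0.002, 0.004, 0.06], "grip": 145},
  {"rot": [0, 0, 0], "xyz": [-0.002, 0.004, 0.083], "grip": 145},
  {"rot": [0, 0, 0], "xyz": [-0.002, 0.004, 0.083], "grip": 145},
  {"rot": [0, 0, 0], "xyz": [-0.002, 0.004, 0.083], "grip": 255},
  {"rot": [0, 0, 0], "xyz": [-0.002, 0.004, 0.083], "grip": 255},
  {"rot": [0, 0, 0], "xyz": [-0.002, 0.004, 0.083], "grip": 255},
])

```text
clock: 8.97
tool_pos: [0.5477, 0.128, 0.0689]
eef_rot: [0.754, 0.657, 0.002, 0.001]
contact_force: [0.3, -0.6, 0.8]
opening: 0.228
finger_force: 0.0
```

Emit:
carry_out([
  {"rot": [0, 0, 0], "xyz": [0, 0, 0], "grip": 255},
  {"rot": [0, 0, 0], "xyz": [0, 0, 0], "grip": 255},
  {"rot": [0, 0, 0], "xyz": [0, 0, 0], "grip": 255},
])

```text
clock: 9.22
tool_pos: [0.5435, 0.1284, 0.0674]
eef_rot: [0.754, 0.657, -0.001, -0.001]
contact_force: [-5.3, 2.6, 0.5]
opening: 0.111
finger_force: 25.0
```

Gripped. Same arc.

Emit:
carry_out([
  {"rot": [0, 0, 0], "xyz": [0, 0, -0.005], "grip": 255},
  {"rot": [0, 0, 0], "xyz": [0, 0.0016, -0.0217], "grip": 255},
  {"rot": [0, 0, 0], "xyz": [0, 0.0075, -0.0426], "grip": 255},
  {"rot": [0, 0, 0], "xyz": [0, 0.0174, -0.062], "grip": 255},
  {"rot": [0, 0, 0], "xyz": [0, 0.031, -0.079], "grip": 255},
  {"rot": [0, 0, 0], "xyz": [0, 0.0477, -0.093], "grip": 255},
  {"rot": [0, 0, 0], "xyz": [0, 0.0668, -0.1034], "grip": 255},
  {"rot": [0, 0, 0], "xyz": [0, 0.0823, -0.1085], "grip": 255},
])

```text
clock: 9.88
tool_pos: [0.6283, 0.1112, 0.1721]
eef_rot: [0.755, 0.655, -0.003, 0.001]
contact_force: [3.5, -2.7, -29.2]
opening: 0.113
finger_force: 24.9
```

Emit:
carry_out([
  {"rot": [0, 0, 0], "xyz": [0, 0.0161, -0.0028], "grip": 255},
  {"rot": [0, 0, 0], "xyz": [0, 0.0324, -0.0032], "grip": 255},
  {"rot": [0, 0, 0], "xyz": [0, 0.0486, -0.0011], "grip": 255},
  {"rot": [0, 0, 0], "xyz": [0, 0.0643, 0.0034], "grip": 255},
  {"rot": [0, 0, 0], "xyz": [0, 0.0643, 0.0034], "grip": 200},
  {"rot": [0, 0, 0], "xyz": [0, 0.0643, 0.0034], "grip": 200},
  {"rot": [0, 0, 0], "xyz": [0, 0.0643, -0.03], "grip": 200},
  {"rot": [0, 0, 0], "xyz": [0, 0.0643, -0.07], "grip": 200},
])

```text
clock: 10.55
tool_pos: [0.6887, 0.1082, 0.2443]
eef_rot: [0.753, 0.658, -0.002, -0.002]
contact_force: [1.7, -0.3, 0.5]
opening: 0.22
finger_force: 0.0
```

Emit:
carry_out([
  {"rot": [0, 0, 0], "xyz": [0, -0.03, -0.03], "grip": 110},
  {"rot": [0, 0, 0], "xyz": [0, -0.06, -0.04], "grip": 110},
  {"rot": [0, 0, 0], "xyz": [0, -0.1, -0.04], "grip": 110},
  {"rot": [0, 0, 0], "xyz": [0, -0.14, -0.04], "grip": 110},
  {"rot": [0, 0, 0], "xyz": [0, -0.15, -0.04], "grip": 110},
  {"rot": [0, 0, 0], "xyz": [0, -0.15, -0.04], "grip": 110},
  {"rot": [0, 0, 0], "xyz": [0, -0.15, -0.04], "grip": 110},
  {"rot": [0, 0, 0], "xyz": [0, -0.15, -0.04], "grip": 110},
])

```text
clock: 11.22
tool_pos: [0.5438, 0.1286, 0.2862]
eef_rot: [0.754, 0.657, 0.002, 0.001]
contact_force: [0.5, -0.7, -0.0]
opening: 0.568
finger_force: 0.0
```

```bash
python3 -c "
from h import *
import cv2
s=wcam(); i=r.snapshot('wrist')
np.savez('wb.npz',q=s['eef_rot'],p=s['tool_pos']); cv2.imwrite('pics/wb_full.png',i[:,:,::-1])
q=(.614,.119,-.138)
c=proj('wrist',case_pt(*q,np.array([[-60,-55,5],[60,-55,5],[60,55,5],[-60,55,5],[0,0,5]])/1e3)).round();print(s['tool_pos'],c.tolist())
a,b=c.min(0).astype(int)-40,c.max(0).astype(int)+40; a=a.clip(0); print(a)
k=i[a[1]:b[1],a[0]:b[0],::-1]; print(k.shape); k=cv2.convertScaleAbs(cv2.resize(k,None,fx=3,fy=3,interpolation=2),alpha=1.4)
cv2.imwrite('pics/wb.png',k)"
```

```text
[0.54382281 0.12863228 0.28624367] [[337.0, 229.0], [447.0, 244.0], [458.0, 132.0], [338.0, 128.0], [392.0, 185.0]]
[297  88]
(196, 201, 3)
```

View pics/wb.png

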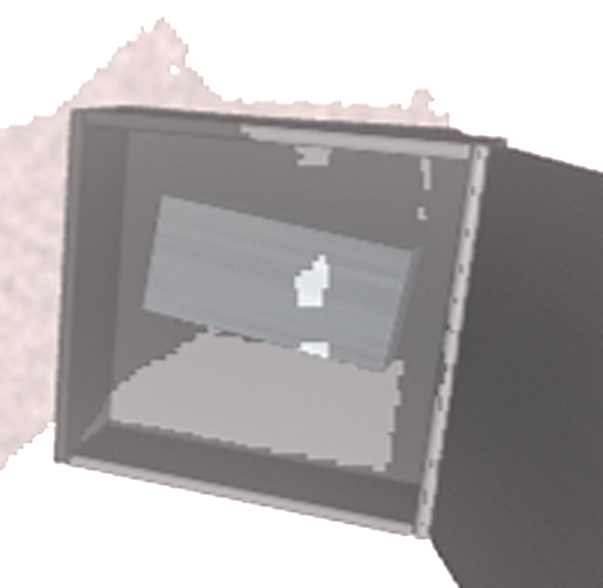

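```bash
python3 -c "
from h import *
print(rel([.528,.326,.15],down(np.pi/2-.12)))"
```

```text
(array([ 0.1933, -0.0432,  0.1359]), array([ 0.002, -0.001, -0.018]))
```

Emit:
carry_out([
  {"rot": [0, 0, -0.018], "xyz": [0.04, -0.01, 0.0], "grip": 145},
  {"rot": [0, 0, -0.018], "xyz": [0.08, -0.02, 0.01], "grip": 145},
  {"rot": [0, 0, -0.018], "xyz": [0.12, -0.03, 0.02], "grip": 145},
  {"rot": [0, 0, -0.018], "xyz": [0.155, -0.043, 0.03], "grip": 145},
  {"rot": [0, 0, -0.018], "xyz": [0.193, -0.043, 0.045], "grip": 145},
  {"rot": [0, 0, -0.018], "xyz": [0.193, -0.043, 0.08], "grip": 145},
  {"rot": [0, 0, -0.018], "xyz": [0.193, -0.043, 0.115], "grip": 145},
  {"rot": [0, 0, -0.018], "xyz": [0.193, -0.043, 0.136], "grip": 145},
])

```text
clock: 11.93
tool_pos: [0.5256, 0.3254, 0.1452]
eef_rot: [0.748, 0.664, -0.002, -0.0]
contact_force: [0.4, -0.4, 0.4]
opening: 0.434
finger_force: 0.0
```

```bash
python3 - <<'E'
from h import *
import cv2
r.snapshot('side');r.snapshot('side');s=wcam(); i=r.snapshot('wrist')
print(s['tool_pos'],s['qd'].round(2),rel([.528,.326,.0655],down(np.pi/2-.12)))
q=(.5968,.3173,-.12)
g=cv2.cvtColor(i,cv2.COLOR_RGB2GRAY)
for v in(18,28):
  c=proj('wrist',case_pt(*q,np.array([[-35,v,89]])/1e3)).round().astype(int)[0];print(c,g[c[1],c[0]-50:c[0]+50:3].tolist())
print(g[c[1]-50:c[1]+40:3,c[0]].tolist(),g[c[1]-50:c[1]+40:3,c[0]+4].tolist())
cv2.imwrite('pics/wc0.png',i[:,:,::-1])
E
```

```text
[0.52473607 0.32360307 0.14471493] [ 0.01 -0.07 -0.03 -0.06 -0.02  0.04  0.01] (array([0.0015, 0.002 , 0.0819]), array([-0.002,  0.002,  0.   ]))
[331 223] [156, 159, 160, 158, 157, 161, 162, 156, 157, 91, 91, 91, 93, 109, 114, 119, 120, 114, 107, 88, 86, 86, 85, 86, 85, 85, 85, 84, 84, 84, 84, 83, 84, 83]
[331 205] [156, 158, 157, 157, 157, 158, 159, 160, 164, 88, 91, 91, 90, 106, 113, 117, 121, 117, 110, 96, 98, 95, 91, 85, 86, 84, 84, 85, 85, 84, 84, 84, 84, 84]
[93, 93, 92, 91, 91, 90, 91, 91, 89, 89, 89, 89, 98, 109, 115, 121, 119, 119, 117, 116, 117, 117, 117, 116, 115, 117, 115, 114, 114, 114] [93, 92, 91, 91, 91, 90, 91, 89, 88, 89, 88, 89, 88, 102, 108, 111, 110, 110, 109, 109, 108, 108, 108, 107, 106, 106, 105, 104, 104, 104]
```

Emit:
carry_out([
  {"rot": [0, 0, 0], "xyz": [0.002, 0.001, 0], "grip": 145},
  {"rot": [0, 0, 0], "xyz": [0.002, 0.001, 0.03], "grip": 145},
  {"rot": [0, 0, 0], "xyz": [0.002, 0.001, 0.06], "grip": 145},
  {"rot": [0, 0, 0], "xyz": [0.002, 0.001, 0.081], "grip": 145},
  {"rot": [0, 0, 0], "xyz": [0.002, 0.001, 0.081], "grip": 145},
  {"rot": [0, 0, 0], "xyz": [0.002, 0.001, 0.081], "grip": 255},
  {"rot": [0, 0, 0], "xyz": [0.002, 0.001, 0.081], "grip": 255},
  {"rot": [0, 0, 0], "xyz": [0.002, 0.001, 0.081], "grip": 255},
])

```text
clock: 12.75
tool_pos: [0.5289, 0.3286, 0.0706]
eef_rot: [0.748, 0.664, 0.002, 0.0]
contact_force: [0.8, 0.4, 0.3]
opening: 0.23
finger_force: 0.0
```

Emit:
carry_out([
  {"rot": [0, 0, 0], "xyz": [0, 0, 0], "grip": 255},
  {"rot": [0, 0, 0], "xyz": [0, 0, 0], "grip": 255},
  {"rot": [0, 0, 0], "xyz": [0, 0, 0], "grip": 255},
])

```text
clock: 13.0
tool_pos: [0.5254, 0.3288, 0.0691]
eef_rot: [0.748, 0.664, -0.0, -0.001]
contact_force: [-4.9, 1.6, 1.2]
opening: 0.114
finger_force: 25.0
```

Emit:
carry_out([
  {"rot": [0, 0, 0], "xyz": [0, 0, -0.005], "grip": 255},
  {"rot": [0, 0, 0], "xyz": [0, 0.0016, -0.0217], "grip": 255},
  {"rot": [0, 0, 0], "xyz": [0, 0.0075, -0.0426], "grip": 255},
  {"rot": [0, 0, 0], "xyz": [0, 0.0174, -0.061], "grip": 255},
  {"rot": [0, 0, 0], "xyz": [0, 0.031, -0.0775], "grip": 255},
  {"rot": [0, 0, 0], "xyz": [0, 0.0477, -0.091], "grip": 255},
  {"rot": [0, 0, 0], "xyz": [0, 0.0668, -0.1014], "grip": 255},
  {"rot": [0, 0, 0], "xyz": [0, 0.0823, -0.1065], "grip": 255},
])

```text
clock: 13.67
tool_pos: [0.6083, 0.3158, 0.1781]
eef_rot: [0.748, 0.664, -0.001, 0.0]
contact_force: [-5.8, -2.3, 3.7]
opening: 0.115
finger_force: 25.0
```

Emit:
carry_out([
  {"rot": [0, 0, 0], "xyz": [0, 0.0161, -0.0028], "grip": 255},
  {"rot": [0, 0, 0], "xyz": [0, 0.0324, -0.0032], "grip": 255},
  {"rot": [0, 0, 0], "xyz": [0, 0.0486, -0.0011], "grip": 255},
  {"rot": [0, 0, 0], "xyz": [0, 0.0643, 0.0034], "grip": 255},
  {"rot": [0, 0, 0], "xyz": [0, 0.0643, 0.0034], "grip": 200},
  {"rot": [0, 0, 0], "xyz": [0, 0.0643, 0.0034], "grip": 200},
  {"rot": [0, 0, 0], "xyz": [0, 0.0643, -0.03], "grip": 200},
  {"rot": [0, 0, 0], "xyz": [0, 0.0643, -0.07], "grip": 200},
])

```text
clock: 14.33
tool_pos: [0.67, 0.3094, 0.2426]
eef_rot: [0.747, 0.665, -0.003, -0.001]
contact_force: [0.8, 0.1, 0.7]
opening: 0.211
finger_force: 0.0
```

Emit:
carry_out([
  {"rot": [0, 0, 0], "xyz": [0, -0.03, -0.03], "grip": 75},
  {"rot": [0, 0, 0], "xyz": [0, -0.06, -0.04], "grip": 75},
  {"rot": [0, 0, 0], "xyz": [0, -0.1, -0.04], "grip": 75},
  {"rot": [0, 0, 0], "xyz": [0, -0.14, -0.04], "grip": 75},
  {"rot": [0, 0, 0], "xyz": [0, -0.15, -0.04], "grip": 75},
  {"rot": [0, 0, 0], "xyz": [0, -0.15, -0.04], "grip": 75},
  {"rot": [0, 0, 0], "xyz": [0, -0.15, -0.04], "grip": 75},
  {"rot": [0, 0, 0], "xyz": [0, -0.15, -0.04], "grip": 75},
])

```text
clock: 15.0
tool_pos: [0.5251, 0.3275, 0.2852]
eef_rot: [0.748, 0.663, 0.001, 0.001]
contact_force: [0.4, -0.2, -0.9]
opening: 0.706
finger_force: 0.0
```

```bash
python3 -c "
from h import *
import cv2
r.snapshot('side');r.snapshot('side')
s=wcam(); i=r.snapshot('wrist')
np.savez('wc.npz',q=s['eef_rot'],p=s['tool_pos']); cv2.imwrite('pics/wc_full.png',i[:,:,::-1])
q=(.5955,.319,-.12)
c=proj('wrist',case_pt(*q,np.array([[-60,-55,5],[60,-55,5],[60,55,5],[-60,55,5],[0,0,5]])/1e3)).round();print(s['tool_pos'],c.tolist())
a,b=c.min(0).astype(int)-30,c.max(0).astype(int)+30; a=a.clip(0); print(a)
k=i[a[1]:b[1],a[0]:b[0],::-1]; print(k.shape); k=cv2.convertScaleAbs(cv2.resize(k,None,fx=3,fy=3,interpolation=2),alpha=1.4)
cv2.imwrite('pics/wc.png',k)"
```

```text
[0.52526297 0.32722851 0.28448553] [[338.0, 229.0], [448.0, 245.0], [459.0, 132.0], [339.0, 128.0], [393.0, 185.0]]
[308  98]
(177, 181, 3)
```

View pics/wc.png

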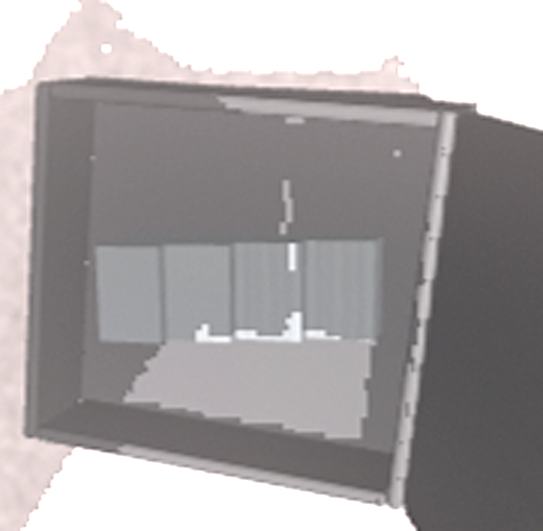

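```bash
cat > fit.py <<'E'
from h import *
d=np.load('wc.npz');p=r.camera_params("wrist");T=np.eye(4);T[:3,:3]=R.from_quat(d['q']).as_matrix();T[:3,3]=d['p']
H=T@np.array(p['hand_eye']);C["wrist"]=(p,H[:3,:3],H[:3,3])
B=np.array([[-44,16,30],[-44,-16,30],[-22,16,30],[-22,-16,30],[0,16,24],[0,-16,24],[22,16,12],[22,-16,12],[44,16,12],[44,-16,12]])/1e3
px=np.array([(97,247),(100,342),(162,246),(163,342),(233,243),(234,340),(306,241),(306,340),(380,239),(375,340)])/3+[308,98]
q=(.5955,.319,-.12)
# rim of case (n=46) check
rim=np.array([[-65,60,46],[-65,-60,46],[65,60,46],[65,-60,46]])/1e3
rp=np.array([(40,85),(28,435),(475,107),(398,505)])/3+[308,98]
print('rim res',(proj('wrist',case_pt(*q,rim))-rp).round(1).tolist())
sq=least_squares(lambda a:(proj('wrist',case_pt(*a,rim))-rp).ravel(),q,loss='soft_l1',f_scale=1.).x;print('case from rim',sq.round(4))
def blk(a,P=B):
    X=R.from_euler('z',a[2]).apply(P)+[a[0],a[1],.005]
    return case_pt(*q,X)
f=lambda a:(proj('wrist',blk(a))-px).ravel()
s=least_squares(f,[0,0,0],loss='soft_l1');a=s.x
E
python3 - <<'E'
from fit import *
print(a.round(4),s.fun.reshape(-1,2).round(1).tolist())
print('block origin',blk(a,np.zeros((1,3))).round(4))
xa=(blk(a,np.array([[1,0,0.]]))-blk(a,np.zeros((1,3))))[0];print('x axis',xa.round(3))
E
```

```text
rim res [[-4.4, -1.4], [0.5, 1.1], [-7.3, -4.8], [4.9, -2.2]]
case from rim [ 0.597   0.3166 -0.1621]
[ 0.     -0.0061  0.0612] [[0.1, -0.5], [0.6, -0.8], [-0.7, 0.3], [0.0, 0.3], [-0.6, 0.6], [-0.5, 0.7], [0.8, -0.4], [0.7, -1.1], [-0.7, 0.6], [0.3, -0.0]]
block origin [[0.5927 0.3132 0.0496]]
x axis [ 0.905 -0.048  0.422]
```

```bash
cat >> fit.py <<'E'
xa=(blk(a,np.array([[1,0,0.]]))-blk(a,np.zeros((1,3))))[0]
n=np.array([-.4185,.059,.906]);n-=xa*(n@xa);n/=np.linalg.norm(n);ya=np.cross(n,xa);O=blk(a,np.zeros((1,3)))[0]
def target(sg,h,bx=-.008): # sg=+1: tool x=block x ; h tip height over floor
    Rm=np.c_[sg*xa,-sg*ya,-n]; return O+bx*xa+(h-.030)*n,Rm
E
python3 - <<'E'
from fit import *
s=r.get_state();print(s['q'].round(2))
for sg in(1,-1):
  t,Rm=target(sg,.11);print(sg,t.round(4),*rel(t,Rm,s))
E
```

```text
rim res [[-4.4, -1.4], [0.5, 1.1], [-7.3, -4.8], [4.9, -2.2]]
case from rim [ 0.597   0.3166 -0.1621]
[-0.35  0.63 -0.51  1.47  0.33  1.12 -1.05]
1 [0.5519 0.3183 0.1187] [-0.0056  0.0276  0.1657] [-0.356  0.322  1.484]
-1 [0.5519 0.3183 0.1187] [-0.0056  0.0276  0.1657] [-0.328 -0.362 -1.603]
```

Emit:
carry_out([
  {"rot": [-0.328, -0.362, -1.603], "xyz": [-0.006, 0.028, 0.05], "grip": 110},
  {"rot": [-0.328, -0.362, -1.603], "xyz": [-0.006, 0.028, 0.05], "grip": 110},
  {"rot": [-0.328, -0.362, -1.603], "xyz": [-0.006, 0.028, 0.05], "grip": 110},
  {"rot": [-0.328, -0.362, -1.603], "xyz": [-0.006, 0.028, 0.05], "grip": 110},
  {"rot": [-0.328, -0.362, -1.603], "xyz": [-0.006, 0.028, 0.05], "grip": 110},
  {"rot": [-0.328, -0.362, -1.603], "xyz": [-0.006, 0.028, 0.05], "grip": 110},
  {"rot": [-0.328, -0.362, -1.603], "xyz": [-0.006, 0.028, 0.05], "grip": 110},
  {"rot": [-0.328, -0.362, -1.603], "xyz": [-0.006, 0.028, 0.05], "grip": 110},
])

```text
clock: 15.82
tool_pos: [0.5516, 0.3188, 0.2342]
eef_rot: [0.35, 0.926, -0.015, 0.139]
contact_force: [-0.8, 0.6, -0.9]
opening: 0.566
finger_force: 0.0
```

```bash
python3 - <<'E'
from fit import *
s=r.get_state();print(s['q'].round(2))
t,Rm=target(-1,.11);print(*rel(t,Rm,s))
E
```

```text
rim res [[-4.8, -2.1], [0.2, 0.5], [-7.8, -5.5], [4.5, -2.8]]
case from rim [ 0.5973  0.316  -0.1618]
[-0.41  0.67 -0.59  1.65  0.78  1.   -0.5 ]
[ 0.0299 -0.0085  0.1111] [-0.13  -0.145 -0.64 ]
```

Emit:
carry_out([
  {"rot": [-0.13, -0.145, -0.64], "xyz": [0.01, -0.003, 0.037], "grip": 110},
  {"rot": [-0.13, -0.145, -0.64], "xyz": [0.02, -0.006, 0.074], "grip": 110},
  {"rot": [-0.13, -0.145, -0.64], "xyz": [0.03, -0.0085, 0.111], "grip": 110},
  {"rot": [-0.13, -0.145, -0.64], "xyz": [0.03, -0.0085, 0.111], "grip": 110},
  {"rot": [-0.13, -0.145, -0.64], "xyz": [0.03, -0.0085, 0.111], "grip": 110},
  {"rot": [-0.13, -0.145, -0.64], "xyz": [0.03, -0.0085, 0.111], "grip": 110},
  {"rot": [-0.13, -0.145, -0.64], "xyz": [0.03, -0.0085, 0.111], "grip": 110},
  {"rot": [-0.13, -0.145, -0.64], "xyz": [0.03, -0.0085, 0.111], "grip": 110},
])

```text
clock: 16.48
tool_pos: [0.5519, 0.3174, 0.119]
eef_rot: [0.033, 0.976, -0.024, 0.215]
contact_force: [-0.9, 0.1, -0.6]
opening: 0.565
finger_force: 0.0
```

```bash
python3 - <<'E'
from fit import *
import cv2
s0=r.get_state();print(s0['q'].round(2)); r.snapshot('side')
s=wcam();i=r.snapshot('wrist');cv2.imwrite('pics/wd.png',i[:,:,::-1])
for h in(.04,.004):
  t,Rm=target(-1,h);print(*rel(t,Rm,s))
# check block side edges: predicted vs seen columns/rows of its corners
P=proj('wrist',blk(a));print(P.round().tolist())
g=cv2.cvtColor(i,cv2.COLOR_RGB2GRAY)
for x,hh in((-.036,.03),(-.027,.03)):
  c=proj('wrist',blk(a,np.array([[x,0,hh],[x,.016,hh],[x,-.016,hh]])));v=int(round(c[0,1]));print(c.round().tolist());u=int(c[0,0]);print(u-75,g[v,u-75:u+75:3].tolist())
E
```

```text
rim res [[-4.6, -2.6], [0.3, 0.2], [-7.5, -6.1], [4.7, -3.2]]
case from rim [ 0.5971  0.3156 -0.1618]
[-0.51  0.78 -0.47  1.96  1.37  0.69 -0.52]
[ 0.0002 -0.0003  0.0705] [-0.001 -0.001 -0.007]
[ 0.0002 -0.0003  0.1065] [-0.001 -0.001 -0.007]
[[351.0, 186.0], [294.0, 186.0], [351.0, 223.0], [296.0, 223.0], [350.0, 255.0], [297.0, 255.0], [349.0, 280.0], [300.0, 280.0], [348.0, 310.0], [301.0, 310.0]]
[[323.0, 200.0], [351.0, 200.0], [295.0, 200.0]]
247 [80, 100, 154, 154, 154, 154, 154, 154, 153, 154, 154, 154, 155, 154, 155, 154, 154, 209, 213, 213, 213, 213, 212, 212, 211, 211, 212, 211, 210, 209, 210, 209, 208, 207, 206, 207, 149, 150, 151, 149, 149, 150, 147, 147, 147, 146, 146, 145, 145, 144]
[[323.0, 215.0], [351.0, 215.0], [295.0, 215.0]]
247 [80, 140, 156, 155, 156, 156, 156, 156, 157, 157, 156, 156, 157, 157, 157, 157, 157, 203, 218, 218, 217, 218, 218, 217, 217, 216, 215, 215, 215, 215, 214, 213, 213, 211, 210, 212, 152, 152, 153, 151, 152, 151, 150, 149, 149, 148, 147, 147, 147, 147]
```

Emit:
carry_out([
  {"rot": [0, 0, -0.003], "xyz": [0, 0.001, 0.03], "grip": 110},
  {"rot": [0, 0, -0.003], "xyz": [0, 0.001, 0.055], "grip": 110},
  {"rot": [0, 0, -0.003], "xyz": [0, 0.001, 0.075], "grip": 110},
  {"rot": [0, 0, -0.003], "xyz": [0, 0.001, 0.09], "grip": 110},
  {"rot": [0, 0, -0.003], "xyz": [0, 0.001, 0.1], "grip": 110},
  {"rot": [0, 0, -0.003], "xyz": [0, 0.001, 0.104], "grip": 110},
  {"rot": [0, 0, -0.003], "xyz": [0, 0.001, 0.104], "grip": 110},
], squeeze=40)

```text
clock: 17.17
tool_pos: [0.5952, 0.3119, 0.0245]
eef_rot: [0.031, 0.976, -0.024, 0.215]
contact_force: [-0.4, -0.4, -0.1]
opening: 0.568
finger_force: 0.0
```

Emit:
carry_out([
  {"rot": [0, 0, 0], "xyz": [0, 0, 0], "grip": 255},
  {"rot": [0, 0, 0], "xyz": [0, 0, 0], "grip": 255},
  {"rot": [0, 0, 0], "xyz": [0, 0, 0], "grip": 255},
  {"rot": [0, 0, 0], "xyz": [0, 0, 0], "grip": 255},
  {"rot": [0, 0, 0], "xyz": [0, 0, 0], "grip": 255},
  {"rot": [0, 0, 0], "xyz": [0, 0, 0], "grip": 255},
])

```text
clock: 17.67
tool_pos: [0.5947, 0.3124, 0.0259]
eef_rot: [0.03, 0.976, -0.024, 0.215]
contact_force: [-3.7, -1.0, 6.4]
opening: 0.361
finger_force: 40.0
```

Emit:
carry_out([
  {"rot": [0, 0, 0], "xyz": [0, 0, -0.005], "grip": 255},
  {"rot": [0, 0, 0], "xyz": [0, 0, -0.02], "grip": 255},
  {"rot": [0, 0, 0], "xyz": [0, 0, -0.045], "grip": 255},
  {"rot": [0, 0, 0], "xyz": [0, 0, -0.075], "grip": 255},
  {"rot": [0, 0, 0], "xyz": [0, 0, -0.105], "grip": 255},
  {"rot": [0, 0, 0], "xyz": [0, 0, -0.135], "grip": 255},
  {"rot": [0, 0, 0], "xyz": [0, 0, -0.16], "grip": 255},
  {"rot": [0, 0, 0], "xyz": [0, 0, -0.165], "grip": 255},
])

```text
clock: 18.33
tool_pos: [0.5245, 0.3248, 0.1779]
eef_rot: [0.029, 0.976, -0.022, 0.216]
contact_force: [0.5, 1.3, -3.2]
opening: 0.356
finger_force: 40.0
```

```bash
python3 - <<'E'
from fit import *
s=r.get_state();print(s['q'].round(2),s['opening'],s['finger_force'])
A=R.from_quat(s['eef_rot']);Z=A.apply([0,0,1]);X=A.apply([1,0,0]);print(X,Z)
# level: rotate so tool z down, heading turned by dyaw
for yaw in (np.pi,np.pi-.6,np.pi-1.1):
  print(yaw,rel([.47,-.388,.2],down(yaw),s), rel([.50,.0,.2],down(yaw),s))
ps=[ray("scene",p,.018) for p in[(218,299),(262,331),(219,364),(174,326)]];print(np.mean(ps,0),ps[1]-ps[0],ps[3]-ps[0])
pp=[ray("side",p,.018) for p in[(364,176),(407,190),(388,211),(341,194)]];print(np.array(pp).round(3).tolist(),np.mean(pp,0))
E
```

```text
rim res [[-4.6, -2.6], [0.3, 0.2], [-7.5, -6.1], [4.7, -3.2]]
case from rim [ 0.5971  0.3156 -0.1618]
[-0.52  0.67 -0.51  1.97  1.22  0.73 -0.4 ] 0.3558647012246339 39.985019601881504
[-0.90531109  0.04750632 -0.42208408] [ 0.41955346 -0.05493797 -0.90606662]
3.141592653589793 (array([ 0.0061, -0.7152, -0.0037]), array([-0.044,  0.435, -0.059])) (array([-0.0026, -0.3262, -0.0125]), array([-0.044,  0.435, -0.059]))
2.541592653589793 (array([ 0.0061, -0.7152, -0.0037]), array([0.088, 0.433, 0.532])) (array([-0.0026, -0.3262, -0.0125]), array([0.088, 0.433, 0.532]))
2.041592653589793 (array([ 0.0061, -0.7152, -0.0037]), array([0.199, 0.412, 1.023])) (array([-0.0026, -0.3262, -0.0125]), array([0.199, 0.412, 1.023]))
[ 0.47481445 -0.38954993  0.018     ] [ 0.17721818 -0.01172175  0.        ] [-0.0136738  -0.13813831  0.        ]
[[0.531, -0.463, 0.018], [0.362, -0.44, 0.018], [0.389, -0.297, 0.018], [0.569, -0.325, 0.018]] [ 0.46277902 -0.38118365  0.018     ]
```

Emit:
carry_out([
  {"rot": [-0.003, 0.05, 0.002], "xyz": [0, -0.015, -0.005], "grip": 255},
  {"rot": [-0.008, 0.13, 0.006], "xyz": [0, -0.045, -0.012], "grip": 255},
  {"rot": [-0.013, 0.22, 0.01], "xyz": [0, -0.083, -0.012], "grip": 255},
  {"rot": [-0.018, 0.31, 0.014], "xyz": [0, -0.123, -0.012], "grip": 255},
  {"rot": [-0.024, 0.4, 0.018], "xyz": [0, -0.163, -0.012], "grip": 255},
  {"rot": [-0.026, 0.436, 0.02], "xyz": [0, -0.203, -0.012], "grip": 255},
  {"rot": [-0.026, 0.436, 0.02], "xyz": [0, -0.243, -0.012], "grip": 255},
  {"rot": [-0.026, 0.436, 0.02], "xyz": [0, -0.283, -0.012], "grip": 255},
])

```text
clock: 19.0
tool_pos: [0.5012, 0.037, 0.1936]
eef_rot: [0.043, 0.999, -0.003, -0.002]
contact_force: [0.6, -0.6, -2.9]
opening: 0.356
finger_force: 40.0
```

```bash
python3 - <<'E'
from h import *
s=r.get_state();print(s['q'].round(2),s['tool_pos'])
for z in(.1,.2):print(rel([.463,-.387,z],down(np.pi-.08),s))
E
```

```text
[ 0.33  0.66 -0.82  1.92  0.64  0.85  0.65] [0.50122594 0.03698152 0.19358953]
(array([ 0.0009, -0.4252,  0.096 ]), array([-0.006, -0.003, -0.007]))
(array([ 0.0012, -0.4257, -0.004 ]), array([-0.006, -0.003, -0.007]))
```

Emit:
carry_out([
  {"rot": [-0.006, -0.003, -0.007], "xyz": [0, -0.04, 0], "grip": 255},
  {"rot": [-0.006, -0.003, -0.007], "xyz": [0, -0.08, 0], "grip": 255},
  {"rot": [-0.006, -0.003, -0.007], "xyz": [0, -0.12, 0], "grip": 255},
  {"rot": [-0.006, -0.003, -0.007], "xyz": [0, -0.16, 0], "grip": 255},
  {"rot": [-0.006, -0.003, -0.007], "xyz": [0, -0.2, 0], "grip": 255},
  {"rot": [-0.006, -0.003, -0.007], "xyz": [0, -0.24, 0], "grip": 255},
  {"rot": [-0.006, -0.003, -0.007], "xyz": [0, -0.28, 0], "grip": 255},
  {"rot": [-0.006, -0.003, -0.007], "xyz": [0, -0.315, 0], "grip": 255},
])

```text
clock: 19.67
tool_pos: [0.4728, -0.2774, 0.195]
eef_rot: [0.04, 0.999, -0.0, -0.001]
contact_force: [0.6, 0.2, -3.5]
opening: 0.359
finger_force: 40.0
```

```bash
python3 - <<'E'
from h import *
s=r.get_state();print(s['q'].round(2),s['tool_pos'])
for z in(.05,.0):print(rel([.463,-.387,z],down(np.pi-.08),s))
E
```

```text
[ 0.94  0.72 -0.86  1.79  0.67  0.95  1.28] [ 0.47284212 -0.27744946  0.19504961]
(array([ 0.0009, -0.1099,  0.1451]), array([-0.   , -0.001,  0.   ]))
(array([ 0.0008, -0.1099,  0.1951]), array([-0.   , -0.001,  0.   ]))
```

Emit:
carry_out([
  {"rot": [0, 0, 0], "xyz": [0.001, -0.035, 0], "grip": 255},
  {"rot": [0, 0, 0], "xyz": [0.001, -0.07, 0.01], "grip": 255},
  {"rot": [0, 0, 0], "xyz": [0.001, -0.1, 0.035], "grip": 255},
  {"rot": [0, 0, 0], "xyz": [0.001, -0.11, 0.07], "grip": 255},
  {"rot": [0, 0, 0], "xyz": [0.001, -0.11, 0.108], "grip": 255},
  {"rot": [0, 0, 0], "xyz": [0.001, -0.11, 0.145], "grip": 255},
  {"rot": [0, 0, 0], "xyz": [0.001, -0.11, 0.175], "grip": 255},
  {"rot": [0, 0, 0], "xyz": [0.001, -0.11, 0.193], "grip": 255},
])

```text
clock: 20.33
tool_pos: [0.462, -0.3823, -0.0019]
eef_rot: [0.039, 0.999, 0.002, -0.003]
contact_force: [-0.7, -0.5, -3.3]
opening: 0.36
finger_force: 40.0
```

```bash
python3 - <<'E'
from h import *
import cv2
for k in range(3): im=r.snapshot('side')
i=r.snapshot('wrist');s=wcam();print(s['tool_pos'],s['contact_force'])
cv2.imwrite('pics/we.png',i[:,:,::-1])
print(rel([.463,-.387,-.0155],down(np.pi-.08),s))
g=cv2.cvtColor(i,cv2.COLOR_RGB2GRAY)
# tray floor extents as seen: rows of picture just outside the gripper
b=np.array([[-44,16,30],[-44,-16,30],[44,16,12],[44,-16,12],[-22,16,30],[-22,-16,30]])/1e3
A=R.from_quat(s['eef_rot']);O=s['tool_pos']+A.apply([0,0,-.030+.0065])+A.apply([-.008,0,0])
P=O+A.apply(b*[-1,1,-1]);print(proj('wrist',P).round().tolist())
c=proj('wrist',P)[4:].mean(0).astype(int);e=proj('wrist',P)[:2].mean(0).astype(int);m=(c+e)//2
print(m,g[m[1],m[0]-250:m[0]+250:10].tolist(),g[max(m[1]-150,0):m[1]+60:6,m[0]].tolist())
E
```

```text
[ 0.4654781  -0.38275115  0.00303562] [ 0.39995059 -0.55408306 -3.18823873]
(array([ 0.0022, -0.0045,  0.0185]), array([0.001, 0.001, 0.003]))
[[372.0, 251.0], [274.0, 250.0], [361.0, 426.0], [287.0, 426.0], [370.0, 311.0], [276.0, 311.0]]
[322 280] [234, 233, 230, 228, 229, 228, 230, 229, 119, 87, 116, 120, 119, 163, 183, 180, 176, 118, 122, 120, 120, 120, 120, 120, 119, 120, 121, 119, 119, 120, 121, 119, 121, 118, 118, 120, 121, 119, 176, 178, 119, 85, 144, 151, 161, 162, 154, 234, 223, 229] [122, 123, 123, 123, 122, 123, 124, 121, 122, 123, 122, 123, 123, 122, 123, 94, 84, 88, 85, 86, 120, 121, 121, 120, 120, 120, 119, 119, 118, 118, 119, 119, 120, 118, 119]
```

Emit:
carry_out([
  {"rot": [0, 0, 0], "xyz": [0.001, -0.003, 0.008], "grip": 255},
  {"rot": [0, 0, 0], "xyz": [0.001, -0.003, 0.014], "grip": 255},
  {"rot": [0, 0, 0], "xyz": [0.001, -0.003, 0.017], "grip": 255},
  {"rot": [0, 0, 0], "xyz": [0.001, -0.003, 0.018], "grip": 255},
  {"rot": [0, 0, 0], "xyz": [0.001, -0.003, 0.019], "grip": 255},
  {"rot": [0, 0, 0], "xyz": [0.001, -0.003, 0.019], "grip": 255},
])

```text
clock: 21.03
tool_pos: [0.4648, -0.3855, -0.0152]
eef_rot: [0.038, 0.999, 0.0, 0.001]
contact_force: [0.3, -0.9, -4.6]
opening: 0.361
finger_force: 40.0
```

Emit:
carry_out([
  {"rot": [0, 0, 0], "xyz": [0, 0, 0.001], "grip": 255},
  {"rot": [0, 0, 0], "xyz": [0, 0, 0.002], "grip": 255},
  {"rot": [0, 0, 0], "xyz": [0, 0, 0.002], "grip": 255},
])

```text
clock: 21.28
tool_pos: [0.4646, -0.3855, -0.0174]
eef_rot: [0.038, 0.999, 0.0, 0.001]
contact_force: [-0.1, 0.6, -3.9]
opening: 0.359
finger_force: 40.0
```

Emit:
carry_out([
  {"rot": [0, 0, 0], "xyz": [0, 0, 0.001], "grip": 255},
  {"rot": [0, 0, 0], "xyz": [0, 0, 0.002], "grip": 255},
  {"rot": [0, 0, 0], "xyz": [0, 0, 0.002], "grip": 255},
])

```text
clock: 21.53
tool_pos: [0.4648, -0.3856, -0.0188]
eef_rot: [0.038, 0.999, 0.0, 0.001]
contact_force: [-1.3, 1.0, 1.4]
opening: 0.362
finger_force: 40.0
```

Emit:
carry_out([
  {"rot": [0, 0, 0], "xyz": [0, 0, 0.0005], "grip": 255},
  {"rot": [0, 0, 0], "xyz": [0, 0, 0.001], "grip": 255},
  {"rot": [0, 0, 0], "xyz": [0, 0, 0.001], "grip": 255},
])

```text
clock: 21.78
tool_pos: [0.4648, -0.3856, -0.0189]
eef_rot: [0.038, 0.999, 0.0, 0.001]
contact_force: [-3.9, 1.5, 9.8]
opening: 0.355
finger_force: 40.0
```

Touching down (force changed from -4 N to +10 N). Release and rise.

Emit:
carry_out([
  {"rot": [0, 0, 0], "xyz": [0, 0, 0], "grip": 120},
  {"rot": [0, 0, 0], "xyz": [0, 0, 0], "grip": 120},
  {"rot": [0, 0, 0], "xyz": [0, 0, 0], "grip": 120},
  {"rot": [0, 0, 0], "xyz": [0, 0, 0], "grip": 120},
  {"rot": [0, 0, 0], "xyz": [0, 0, -0.02], "grip": 120},
  {"rot": [0, 0, 0], "xyz": [0, 0, -0.06], "grip": 120},
  {"rot": [0, 0, 0], "xyz": [0, 0, -0.1], "grip": 120},
  {"rot": [0, 0, 0], "xyz": [0, 0, -0.14], "grip": 120},
])

```text
clock: 22.45
tool_pos: [0.4641, -0.3851, 0.1208]
eef_rot: [0.038, 0.999, 0.001, 0.0]
contact_force: [0.8, -1.7, 0.1]
opening: 0.532
finger_force: 0.0
```

```bash
python3 - <<'E'
from h import *
import cv2
for k in range(3): r.snapshot('side')
s=wcam();i=r.snapshot('wrist');print(s['tool_pos'],s['opening'],s['contact_force'])
cv2.imwrite('pics/wf.png',i[:,:,::-1])
g=cv2.cvtColor(i,cv2.COLOR_RGB2GRAY)
b=np.array([[-44,16,30],[-44,-16,30],[44,16,12],[44,-16,12],[-33,0,30],[33,0,12]])/1e3
A=R.from_euler('z',-.08);P=np.array([.4728,-.3856,.0045])+A.apply(b);u=proj('wrist',P).round().astype(int);print(u.tolist())
for c in u[4:]: print(c,g[c[1],c[0]-60:c[0]+60:3].tolist())
m=u[4];print(g[m[1]-60:m[1]+130:4,m[0]].tolist())
E
```

```text
[ 0.46678233 -0.38653606  0.12287699] 0.5323197822430651 [-0.34592292 -0.13508775 -0.89508457]
[[352, 170], [303, 170], [348, 282], [306, 281], [327, 187], [327, 268]]
[327 187] [123, 124, 121, 123, 122, 124, 124, 123, 123, 122, 123, 123, 123, 123, 123, 124, 123, 123, 123, 123, 123, 123, 122, 123, 123, 124, 123, 123, 123, 125, 120, 122, 122, 123, 124, 128, 122, 124, 123, 124]
[327 268] [177, 184, 178, 176, 177, 182, 181, 181, 183, 174, 118, 115, 120, 118, 118, 119, 119, 119, 119, 119, 118, 119, 118, 118, 118, 118, 118, 118, 117, 119, 119, 119, 122, 121, 118, 119, 119, 117, 120, 119]
[124, 123, 122, 122, 123, 123, 122, 122, 122, 88, 86, 125, 124, 124, 124, 123, 123, 123, 123, 123, 123, 123, 123, 121, 121, 122, 118, 119, 120, 118, 121, 119, 120, 119, 118, 120, 120, 119, 120, 117, 117, 116, 175, 176, 175, 175, 175, 174]
```

```bash
python3 -c "
from plant import r
print(r.finish_job())"
```

```text
the job is handed in; nothing more can be done
None
```

The step block was in case c (case a held the disc, case b the bar); I took it out, laid it in the tray and handed in the job at about 23 s. The touchdown force and wrist-camera readings fit it lying flat, but I did not view a final picture.

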